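# Fit a new lamp module in the microscope's light source

### The job

Get the microscope's light source ready: first push its open filter door shut until it snaps home on its catch, because the lamp comes on as soon as it is in. Then take the new lamp module with the yellow grip bar from the rack, put its pins in the slots of the bayonet collar on top of the light source, push it down against the spring and turn it clockwise, about a quarter turn, as far as the stop. Finish still gripping the lamp there and pressing its flange flush on the collar, so that I can do up the clamp screw, and leave the old lamp and everything else on the bench where it is.

Things in the scene. Friction and masses are not known exactly. Their poses are not given: they have to be found in the camera images.
- illuminator: bench light source, ivory housing with dark grey front, 220 deep (x) x 200 wide (y) x 128 high (z), fixed to the bench. Origin: centre of its underside, z up; its front (the side with the filter door) looks along its own -x
- filter_door (a joint): angle (rad) of the light-grey filter door, left half of the front: 0 = shut, grows as it swings out; starts between 0.6 and 1.2. It stays where it is left (0.03 Nm of friction). In the last 0.1 rad its striker must snap past a spring ball catch (about 5 N at the free edge), which then draws it to 0 and keeps it there
- door_hinge (a point): point on the door's upright hinge axis (left edge seen from the robot), on its outer face, world z 0.068. Axes turn with the door: z up, -y from the hinge to the free edge, -x outward normal. Door 98 wide, 92 high (world z 0.022 to 0.114), 6 thick; a black finger lip stands 10 proud along the last 10 at the free edge. Seen from above it shuts anticlockwise
- door_push (a point): point on the door's outer face, 75 from the hinge axis, world z 0.097, 17 below the door's top edge: a good place to push. Same axes as door_hinge
- collar: steel collar on the illuminator's top: outer diameter 46, bore 33, 32 high. Origin: on its axis at the housing's top (world z 0.128; rim at 0.160), z up. Two entry slots, 9 wide, open at the rim, along its +x and -x (red dots at their feet). From each a track runs clockwise (from above) to a stop 1.40 rad on, its roof notched 2.5 there. The lamp can turn only with its flange within 3 of the rim
- contact_plate (a joint): travel (m) of the spring-loaded brass plate in the collar's bore: 0 = up, its face 14 below the rim; pressed down by the lamp's foot; 0.010 with the lamp's flange flush on the rim. The spring pushes back with 4 N at first touch, then 1 N more per mm, 14 N when flush. A turned lamp that is let go rises to 0.0045 (pins in the notch)
- lamp: new LED lamp, yellow grip bar, 0.15 to 0.3 kg, 86 high. Origin: centre of its underside, z up. Foot: diameter 30.4, 24 long, chamfered, two pins, one each side (5 thick, to 21.5 from the axis, 6 above the underside) along its x. Flange: diameter 54, underside at z 24. Finned body to z 52. Grip bar: z 52 to 86, 44 along x, 14 thick in y: grip across y. Hangs by its flange in a well
- lamp_rack: light grey storage block, 165 (x) x 75 (y) x 30 high, fixed, with two wells, diameter 46, at x = -40 and +40, each holding a lamp module (lamp's origin 6 above the rack's). Origin: centre of its underside
- old_lamp: burnt-out LED lamp module, same shape as lamp but with a grey grip bar and browned fins; it stays in the rack. Origin: centre of the foot's underside
- beaker: clear glass beaker, diameter 68, height 85; origin: centre of its underside
- petri_dish: closed clear dish, diameter 90, height 16; origin: centre of its underside
- red_jar: white jar with red cap, diameter 70, height 100; origin: centre of its underside
- amber_bottle: brown bottle with black cap, diameter 64, height 150; origin: centre of its underside
- screwdriver: screwdriver lying on the bench, 160 long, under 30 high; origin: the underside, along its x axis the handle points to -x
- tip_box: blue pipette tip box with a pale lid, 122 x 87 x 65; origin: centre of its underside
There are look-alikes about, which are no part of the job. Leave any blue or orange look-alike of the lamp alone.

How it is judged:
On the way, in this order (a step that is already met when the one before it is completed fails the run):
1. the filter door is shut on its catch (value of joint filter_door below 0.03 rad), for 0.2 s.
2. the new lamp stands in the collar and is pushed down against the spring, close to flush (horizontal distance between lamp and collar below 0.004 m and angle between lamp's own z axis and vertical below 0.12 rad and value of joint contact_plate above 0.007 m and z of lamp in the frame of collar below 0.0115 m), for 0.1 s.
At the end, for the whole second after the job is handed in: Filter door shut (under 0.03 rad). New lamp upright in the collar, turned at least 1.25 rad from the slots (stop at 1.40), held by the fingers (over 3 N) and pressed down to within 2 mm of flush (contact plate down more than 8 of its 10 mm) (horizontal distance between lamp and collar below 0.004 m and angle between lamp's own z axis and vertical below 0.12 rad and value of joint contact_plate above 0.008 m and z of lamp in the frame of collar below 0.0105 m and angle between the x axis of lamp and the x axis of collar, either way round above 1.25 rad and contact force between the fingers and lamp above 3 N and value of joint filter_door below 0.03 rad); the arm keeps its last pose, push and grip.
It fails at once if the old lamp or a bystander is moved by more than 40 mm or tipped over (distance of any of old_lamp, beaker, petri_dish, red_jar, amber_bottle, screwdriver, tip_box from where it was at the start of the episode above 0.04 m or angle between any of old_lamp, beaker, petri_dish, red_jar, amber_bottle, tip_box's own z axis and vertical above 0.5 rad).
It also fails if it takes over 72 s, if anything falls off the work surface, if the arm or the gripper's body presses on something with over 40 N, if the wrist force passes 120 N, or if a joint passes its speed limit or range.

### The arm

A 7-joint arm with a two-finger parallel gripper is mounted at the origin on the work surface. World frame = base frame: x ahead of the robot, y to its left, z up, the work surface at z = 0. Lengths are in m, angles in rad, forces in N, time in s.
With the tool pointing down it reaches from about 0.4 to 0.925 m from the base axis. Payload 5.6 kg.
Tool frame: the origin (TCP) lies at the very end of the fingers, on their centre line; the grasp point (between the pads) lies 19 mm behind it; y points along the fingers, x is the direction in which the jaws open and shut, and the axes are right-handed (so a half turn about y gives the same grasp; the last joint's range is limited). The gripper opens to 85 mm and grips with 20 to 120 N. Pads are 22 mm wide; open, the fingers measure 114 mm over their backs; the gripper's body (76 mm by 85 mm) begins 54 mm behind the grasp point. The pads swing forward as they close: fully open they stand 13 mm farther back than shut.
Start: joints at [1.059, 0.468, -0.012, 1.603, 0.006, 1.071, -0.056], TCP at [0.294, -0.58, 0.231] pointing down, gripper open.
Joint ranges: [-2.53, 2.53], [-0.31, 2.02], [-1.57, 1.55], [0.28, 2.44], [-1.29, 4.43], [0.15, 1.84], [-2.92, 2.92]. Speed limits (rad/s): [2.57, 2.57, 3.14, 3.14, 3.14, 3.14, 3.14].

### API

Orientations are given as a unit quaternion [x, y, z, w].
In Python, from station import read_state, capture, job_done gives the robot as it stands.
- The arm moves only by the shell command python3 -m jog 'ROWS' [OPENING] [FORCE]. ROWS is JSON, a list of rows, each a list of 2 entries, a list of its own where there are three numbers: the shift along the tool's x, y, z in cm, then the turn, a rotation vector about the tool's x, y, z in degrees. A call has 1 to 10 rows; each row shifts and turns the commanded pose from where the row before left it, along the tool's axes as they then stand; what a row does not reach is not made up. A row lasts 1/10 s, in which the tool goes at most 50 mm and 8.59 degrees, less where a joint would pass 70% of its speed; a pose out of reach is approached as far as the arm can. A call with a gripper value outside its range is refused whole. OPENING is the finger opening in cm, from 0 to 8.54, set as the call begins (- or left out, the last holds). The fingers move at their own pace and stop on an object; FORCE is the grip in N (left out, the last holds). Time passes only in rows, so rows that do not move let the fingers close. It gives the time, the measured TCP pose, the force and the opening at its end, in the units of the state.
- read_state(): the state, without advancing time (a new reading comes with each control period).
- capture(name): name is "scene" or "top" or "wrist"; returns a dict with "frame" (400x640x3 uint8, red, green, blue), "range_z" (400x640 float32, m along the optical axis (not along the pixel's ray), 0 where there is no reading), "vertical_fov" (degrees; the focal length in pixels is half the picture's height over the tangent of half this angle, whatever the lens; pixels are square), "cx", "cy" (the principal point, pixels), "R" (3x3) and "t" (3): a world point X has camera coordinates R X + t. Camera axes: x right, y down, z forward; pixel columns grow to the right and rows downward; lengths in m; the calibration is good to about 2 mm. The wrist camera is an equidistant fisheye: a pixel r from the principal point sees the ray r / f radians off the axis. A picture is of the moment at which its call begins.
- job_done(): hands the job in, once; it reports no verdict.
The state is a dict: "t": time; "joint_positions": joint angles; "qd": joint speeds; "joint_torque": joint torques, N m; "tool_pos": TCP position; "orientation": TCP orientation; "wrist_force": force on the tool from outside, world axes, zero at the start; "torque": the same for the moment, N m; "finger_gap": opening from 0.0 (shut) to 1.0 (fully open).
Only numpy, scipy, OpenCV 4.12 (cv2) and the standard library are available. Lean on these libraries where they do the work, as an engineer would, in place of code of your own. Each camera call takes 0.05 s, during which the arm holds its last target. There are 200 camera calls.

## Working session

There is one attempt and no reset: what is moved stays moved. The work goes in short steps, Python scripts to look and compute and a shell command to move; the robot and the scene stay as the last step left them, time stands still between calls to the robot, and variables do not carry over. Pictures are saved under pics/ and viewed, about 8 in all and at most 12, crops included, and the job is handed in when it is done.

```bash
ls; mkdir -p pics; python3 - <<'E'
from station import *
import cv2,numpy as np
s=read_state();print(s)
for n in("scene","top"):
    c=capture(n);np.savez(f"pics/{n}0.npz",**c);cv2.imwrite(f"pics/{n}0.png",c["frame"][:,:,::-1]);print(n,c["vertical_fov"],c["cx"],c["cy"],c["R"],c["t"])
E
```

```text
pics
{'t': 0.0, 'joint_positions': array([ 1.059011  ,  0.46839566, -0.01159527,  1.60364919,  0.00600737,
        1.07135837, -0.05632995]), 'qd': array([ 0.00039088,  0.00022795,  0.00152463, -0.00134617,  0.00205751,
        0.00067696,  0.00021824]), 'joint_torque': array([-4.70857012e-04, -5.32386732e+01,  2.12606799e-02, -2.51302135e+01,
        1.14662095e-02,  7.81654555e-03,  9.26451236e-07]), 'tool_pos': array([ 0.2933521 , -0.5794115 ,  0.23031573]), 'orientation': array([-0.60214814,  0.370789  , -0.36967242,  0.60272335]), 'wrist_force': array([ 0.4262661 ,  0.41144259, -0.1469888 ]), 'torque': array([ 0.02655835, -0.0015788 ,  0.0235812 ]), 'finger_gap': 0.9990403881116696}
scene 51.37870533582943 322.8911434556018 202.374845671357 [[ 0.73363494  0.67912492  0.02385618]
 [ 0.38712949 -0.38883472 -0.83602531]
 [-0.55848951  0.62257281 -0.54817202]] [-0.44091606 -0.06123872  1.4573232 ]
top 53.84580774838779 321.4085611685855 204.14906309180057 [[ 0.00730002 -0.99991889 -0.01043643]
 [-0.98879806 -0.00566209 -0.14915208]
 [ 0.14908089  0.01140833 -0.98875919]] [0.085247   0.506693   1.29649431]
```

View pics/scene0.png

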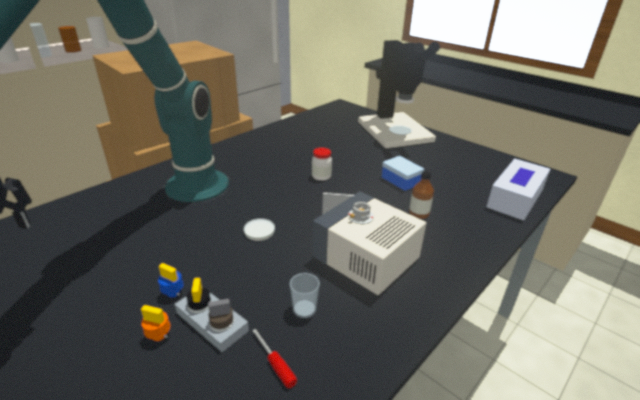

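View pics/top0.png

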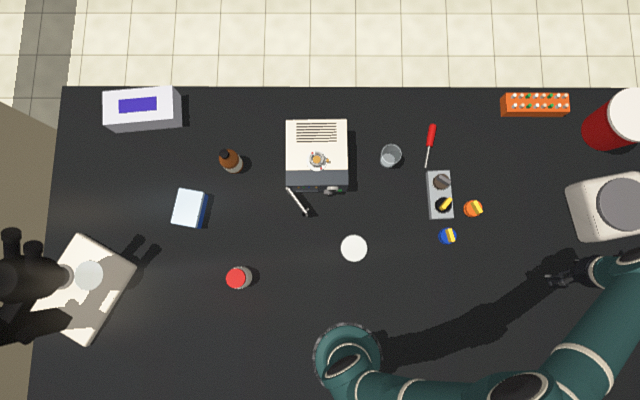

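The top view shows the illuminator at (317,155), collar (318,159), and the open door running from (287,189) to (307,213). The rack is at (441,195). There are three yellow-barred lamps: one in the rack (443,204), one on a blue body (448,236) and one on an orange body (473,208). The rack one, with the dark body, fits the description; the other two are look-alikes. I'll measure these and check in an enlarged crop.

```bash
cat > h.py <<'E'
import numpy as np,cv2
from scipy.spatial.transform import Rotation as Ro
def cloud(c):
    f=200/np.tan(np.radians(c["vertical_fov"])/2); z=c["range_z"]
    v,u=np.mgrid[0:400,0:640]
    P=np.stack([(u-c["cx"])/f*z,(v-c["cy"])/f*z,z],-1)
    return (P-c["t"])@c["R"]      # R^T(P-t)
def proj(c,X):
    f=200/np.tan(np.radians(c["vertical_fov"])/2); p=np.atleast_2d(X)@c["R"].T+c["t"]
    return p[:,:2]/p[:,2:]*f+[c["cx"],c["cy"]]
E
python3 - <<'E'
from h import *
for n in("scene","top"):
    c=dict(np.load(f"pics/{n}0.npz"));W=cloud(c);fr=c["frame"].astype(int);ok=c["range_z"]>0
    print(n)
    def box(m,l):
        p=W[m&ok][:,:2].astype(np.float32)
        if len(p)>5:
            r=cv2.minAreaRect(p);print(l,len(p),np.round(r[0],4),np.round(r[1],4),round(r[2],1),"zmed",round(float(np.median(W[m&ok][:,2])),4))
    x,y,z=W[...,0],W[...,1],W[...,2]
    top=(abs(z-.128)<.006)&(x>.4)&(abs(y)<.3)
    box(top,"housing top?")
    box((abs(z-.16)<.006)&(x>.4)&(abs(y)<.3),"collar rim?")
    p=W[(abs(z-.16)<.006)&(x>.4)&(abs(y)<.3)&ok]
    yel=(fr[...,0]>150)&(fr[...,1]>120)&(fr[...,2]<90)&(x>.3)
    nn,lab,st,ce=cv2.connectedComponentsWithStats(yel.astype(np.uint8))
    for i in range(1,nn):
        if st[i,4]>8: print("yel",ce[i]);box(lab==i,"  ")
    box((abs(z-.03)<.004)&(x>.3)&(y<-.2)&(y>-.6),"rack?")
    if n=="top":
        a=cv2.resize(c["frame"][165:220,270:350],None,fx=5,fy=5,interpolation=cv2.INTER_CUBIC)
        a=cv2.resize(c["frame"][110:220,275:355],None,fx=5,fy=5,interpolation=cv2.INTER_CUBIC)
        b=cv2.resize(c["frame"][160:245,420:490],None,fx=5.5,fy=5.5,interpolation=cv2.INTER_CUBIC)
        b=cv2.copyMakeBorder(b,0,a.shape[0]-b.shape[0],0,0,cv2.BORDER_CONSTANT)
        cv2.imwrite("pics/crop1.png",np.hstack([a,b])[:,:,::-1])
E
```

```text
scene
housing top? 3735 [0.6648 0.1043] [0.224  0.2051] 1.1 zmed 0.128
collar rim? 123 [0.6343 0.1027] [0.0442 0.0472] 39.9 zmed 0.1589
yel [167.8        271.14210526]
   189 [ 0.3636 -0.3142] [0.0329 0.1314] 66.9 zmed 0.0803
yel [196.19883041 288.29239766]
   171 [ 0.4623 -0.2971] [0.0212 0.147 ] 62.6 zmed 0.0886
yel [153.07961783 313.70700637]
   313 [ 0.4568 -0.4046] [0.0401 0.1272] 69.9 zmed 0.0757
rack? 1142 [ 0.5884 -0.3154] [0.3927 0.1659] 25.9 zmed 0.0298
top
housing top? 3791 [0.6631 0.1044] [0.2209 0.1982] 1.1 zmed 0.1285
collar rim? 78 [0.6301 0.1007] [0.0519 0.0454] 50.9 zmed 0.1605
yel [535.14089347 102.7766323 ]
   578 [ 0.8687 -0.661 ] [0.0659 0.218 ] 0.6 zmed 0.0503
yel [444.69230769 204.05128205]
   39 [ 0.5049 -0.3185] [0.0136 0.0456] 49.9 zmed 0.0875
yel [473.33783784 208.04054054]
   148 [ 0.4994 -0.4286] [0.0473 0.0654] 26.2 zmed 0.055
yel [448.33333333 235.5       ]
   35 [ 0.4002 -0.3248] [0.0379 0.0038] 15.5 zmed 0.0784
rack? 644 [ 0.6709 -0.3735] [0.2504 0.5704] 63.0 zmed 0.0297
```

View pics/crop1.png

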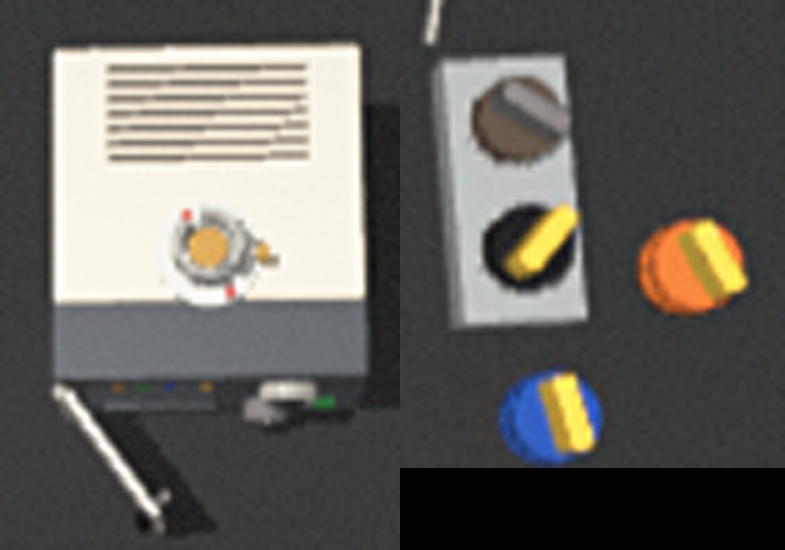

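Confirmed: the black-bodied lamp with the yellow bar, in the near well of the rack (crop 540,243), is the target. The red slot dots are at crop (187,215) and (231,292), and the door runs from crop (60,390) to (157,520).

```bash
python3 - <<'E'
from h import *
import itertools
C={n:dict(np.load(f"pics/{n}0.npz")) for n in("scene","top")}
c=C["top"];f=200/np.tan(np.radians(c["vertical_fov"])/2)
def onz(u,v,z):
    d=c["R"].T@np.array([(u-c["cx"])/f,(v-c["cy"])/f,1]);o=-c["R"].T@c["t"];return o+d*(z-o[2])/d[2]
fr=c["frame"].astype(int)
m=np.zeros((400,640),bool);m[140:175,300:335]=1
red=m&(fr[...,0]-fr[...,1]>60)&(fr[...,0]-fr[...,2]>60)&(abs(fr[...,1]-fr[...,2])<45)
n,lab,st,ce=cv2.connectedComponentsWithStats(red.astype(np.uint8))
for i in range(1,n):print("red",ce[i],st[i,4],onz(*ce[i],.129))
# dot manual
a,b=onz(275+186.5/5-.4,110+215/5-.4,.129),onz(275+231/5-.4,110+292/5-.4,.129);print("dots",a,b,"mid",(a+b)/2,"ang",np.degrees(np.arctan2(*(a-b)[1::-1])))
for n,c_ in C.items():
    W=cloud(c_);ok=c_["range_z"]>0;x,y,z=W[...,0],W[...,1],W[...,2];
    r=ok&(z>.15)&(z<.17)&(np.hypot(x-.633,y-.102)<.035)
    if n=="top":
        (cc,rad)=cv2.minEnclosingCircle(W[r][:,:2].astype(np.float32));print("rim circle",cc,rad)
    d=ok&(z>.03)&(z<.118)&(x>.43)&(x<.552)&(y>.1)&(y<.23)
    p=W[d]; print(n,"door pts",len(p),p[:,2].min(),p[:,2].max())
    t=p[p[:,2]>.1] if n=="top" else p
    if len(t)>3:
        print(cv2.minAreaRect(t[:,:2].astype(np.float32)))
        print(np.round(t[np.argsort(t[:,0])][::max(1,len(t)//14)],3).tolist())
    rk=ok&(abs(z-.03)<.004)&(x>.42)&(x<.68)&(y<-.2)&(y>-.39)
    print("rack",cv2.minAreaRect(W[rk][:,:2].astype(np.float32)))
    for nm,cx,cy in(("lamp",.5,-.315),("old",.58,-.315)):
        q=W[ok&(z>.084)&(z<.1)&(np.hypot(x-cx,y-cy)<.035)]
        print(nm,len(q),cv2.minAreaRect(q[:,:2].astype(np.float32)),q.mean(0))
# corners of door in top view
print("hinge",onz(275+60/5-.4,110+388/5-.4,.114),"edge",onz(275+157/5-.4,110+520/5-.4,.114))
E
```

```text
red [312.  152.5] 2 [0.66057255 0.11904352 0.129     ]
red [320.5 167.5] 4 [0.61113611 0.09127874 0.129     ]
dots [0.66023881 0.11936216 0.129     ] [0.6094988  0.09030568 0.129     ] mid [0.6348688  0.10483392 0.129     ] ang 29.797793736717274
scene door pts 341 0.04236890107919545 0.11690646699755922
((0.5067441463470459, 0.15853799879550934), (0.08684325963258743, 0.02144663780927658), 41.960636138916016)
[[0.468, 0.138, 0.044], [0.473, 0.137, 0.051], [0.475, 0.137, 0.113], [0.478, 0.143, 0.09], [0.481, 0.147, 0.114], [0.485, 0.148, 0.098], [0.488, 0.143, 0.059], [0.491, 0.13, 0.074], [0.495, 0.152, 0.072], [0.499, 0.155, 0.09], [0.503, 0.16, 0.076], [0.509, 0.165, 0.108], [0.513, 0.169, 0.112], [0.52, 0.174, 0.105], [0.533, 0.181, 0.115]]
rack ((0.5241035223007202, -0.3187391459941864), (0.21040336787700653, 0.07690667361021042), 3.1303160190582275)
lamp 109 ((0.5065144896507263, -0.319888174533844), (0.014558645896613598, 0.04513765126466751), 51.05998229980469) [ 0.50988647 -0.32154065  0.09074011]
old 146 ((0.5860891342163086, -0.3156396746635437), (0.042420707643032074, 0.0
[... 506 characters left out ...]
 0.166, 0.113], [0.514, 0.176, 0.115], [0.521, 0.179, 0.113], [0.527, 0.185, 0.115], [0.53, 0.185, 0.115], [0.537, 0.192, 0.114], [0.54, 0.195, 0.116], [0.544, 0.202, 0.113], [0.552, 0.193, 0.106]]
rack ((0.5441086292266846, -0.31653887033462524), (0.1653852015733719, 0.07765814661979675), 2.5138494968414307)
lamp 59 ((0.50368732213974, -0.31743326783180237), (0.013663012534379959, 0.041197020560503006), 48.60718536376953) [ 0.50329689 -0.31715479  0.09139812]
old 61 ((0.5838780403137207, -0.31433212757110596), (0.041703566908836365, 0.014619060792028904), 56.89458084106445) [ 0.58300137 -0.31354765  0.09121169]
hinge [0.54927714 0.20014992 0.114     ] edge [0.46400941 0.13653797 0.114     ]
```

```bash
cat >> h.py <<'E'
def Rdown(yaw):  # jaw axis x at yaw (deg), y down, z = x cross y
    a=np.radians(yaw);x=np.array([np.cos(a),np.sin(a),0]);y=np.array([0,0,-1.]);return np.stack([x,y,np.cross(x,y)],1)
def plan(pos,yaw=None,Rt=None):
    from station import read_state
    s=read_state();R=Ro.from_quat(s["orientation"]).as_matrix();p=np.array(s["tool_pos"])
    print("t %.2f"%s["t"],"p",np.round(p,4),"yaw %.2f tilt %.2f"%(np.degrees(np.arctan2(R[1,0],R[0,0])),np.degrees(np.arccos(-R[2,1]))),"F",np.round(s["wrist_force"],1),"q",np.round(s["joint_positions"],2),"gap",round(s["finger_gap"],3))
    if yaw is not None or Rt is not None:
        if Rt is None:Rt=Rdown(yaw)
        print("shift cm (current axes)",np.round(R.T@(np.array(pos)-p)*100,2),"(target axes)",np.round(Rt.T@(np.array(pos)-p)*100,2),"rotvec deg",np.round(np.degrees(Ro.from_matrix(R.T@Rt).as_rotvec()),2))
E
python3 - <<'E'
from h import *
plan([.4,.13,.26],90)
E
```

```text
t 0.10 p [ 0.2934 -0.5795  0.2304] yaw -63.14 tilt 0.09 F [-0.1  0.1 -0.2] q [ 1.06  0.47 -0.01  1.6   0.01  1.07 -0.06] gap 0.999
shift cm (current axes) [-58.48  -2.87  41.56] (target axes) [ 70.95  -2.96 -10.66] rotvec deg [-1.2000e-01 -1.5314e+02 -4.0000e-02]
```

Plan: swing round the base on an arc to the outside (+y side) of the door with the fingers shut. Then rotate the tool about the hinge so the fingers push the door home.

```bash
python3 -m jog '[[[-0.7,0,4.3],[0,-4.25,0]],[[-0.7,0,4.3],[0,-4.25,0]],[[-0.7,0,4.3],[0,-4.25,0]],[[-0.7,0,4.3],[0,-4.25,0]],[[-0.7,0,4.3],[0,-4.25,0]],[[-0.7,0,4.3],[0,-4.25,0]],[[-0.7,0,4.3],[0,-4.25,0]],[[-0.7,0,4.3],[0,-4.25,0]],[[-0.7,0,4.3],[0,-4.25,0]],[[-0.7,0,4.3],[0,-4.25,0]]]' 0 40
python3 -m jog '[[[-0.7,0,4.1],[0,-4.25,0]],[[-0.7,0,4.1],[0,-4.25,0]],[[-0.7,0,4.1],[0,-4.25,0]],[[-0.7,0,4.1],[0,-4.25,0]],[[-0.7,0,4],[0,-4.25,0]],[[-0.7,0,4],[0,-4.25,0]],[[-0.7,0,4],[0,-4.25,0]],[[-0.7,0,4],[0,-4.25,0]],[[0,0,0],[0,0,0]],[[0,0,0],[0,0,0]]]'
python3 - <<'E'
from h import *
plan([.4705,.1924,.2],36)
E
```

```text
t: 1.1
tool_pos: [0.5369, -0.2283, 0.2309]
orientation: [-0.696, 0.126, -0.125, 0.696]
wrist_force: [0.5, 1.1, -0.9]
finger_gap: 0.002
t: 2.1
tool_pos: [0.5139, 0.0937, 0.2311]
orientation: [0.702, 0.083, -0.083, -0.702]
wrist_force: [0.1, -1.2, -0.1]
finger_gap: -0.004
t 2.10 p [0.5139 0.0937 0.2311] yaw 13.45 tilt 0.03 F [ 0.1 -1.2 -0.1] q [ 0.22  0.31 -0.55  1.88  0.19  1.   -0.18] gap -0.004
shift cm (current axes) [-1.92  3.11 10.61] (target axes) [ 2.29  3.11 10.54] rotvec deg [ 1.000e-02 -2.255e+01 -3.000e-02]
```

```bash
python3 -m jog '[[[0,0,0],[0,-7.5,0]],[[0,0,0],[0,-7.5,0]],[[0,0,0],[0,-7.5,0]],[[0.8,0,3.5],[0,0,0]],[[0.8,0,3.5],[0,0,0]],[[0.7,0,3.5],[0,0,0]],[[0,3,0],[0,0,0]],[[0,0,0],[0,0,0]],[[0,0,0],[0,0,0]]]'
python3 - <<'E'
from h import *
from station import capture
plan([.4705,.1924,.085],36)
c=capture("wrist");np.savez("pics/w1.npz",**c);cv2.imwrite("pics/w1.png",c["frame"][:,:,::-1])
E
```

```text
t: 3.0
tool_pos: [0.472, 0.1899, 0.201]
orientation: [0.673, 0.216, -0.217, -0.673]
wrist_force: [0.5, 0.0, 0.0]
finger_gap: -0.001
t 3.00 p [0.472  0.1899 0.201 ] yaw 35.69 tilt 0.10 F [0.5 0.  0. ] q [ 0.1   0.35 -0.66  1.94  0.26  0.94 -0.06] gap -0.001
shift cm (current axes) [ 0.05 11.6   0.29] (target axes) [ 0.03 11.6   0.29] rotvec deg [-0.   -0.31 -0.1 ]
```

View pics/w1.png

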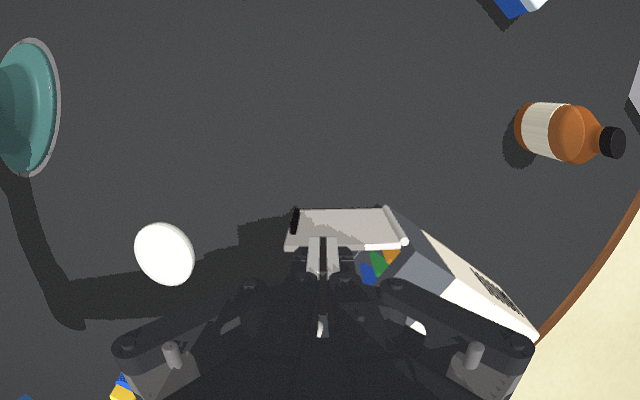

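The wrist view shows the door's outer face: black lip at (294,220), top edge on row about 247, hinge at (403,240). I'll back-project the corners to check the hinge and door angle.

```bash
cat >> h.py <<'E'
def fray(c,uv,z):   # fisheye pixel -> world point on plane z
    f=200/np.tan(np.radians(c["vertical_fov"])/2);d=np.array(uv,float)-[c["cx"],c["cy"]];r=np.hypot(*d);th=r/f
    k=np.r_[d/max(r,1e-9)*np.sin(th),np.cos(th)];w=c["R"].T@k;o=-c["R"].T@c["t"];return o+w*(z-o[2])/w[2]
def fproj(c,X):
    f=200/np.tan(np.radians(c["vertical_fov"])/2);p=c["R"]@np.array(X)+c["t"];r=np.hypot(*p[:2]);return p[:2]/r*f*np.arctan2(r,p[2])+[c["cx"],c["cy"]]
E
python3 - <<'E'
from h import *
c=dict(np.load("pics/w1.npz"))
for n,uv,z in(("hinge top",(406,244),.114),("free top",(285,249),.114),("free bottom lip",(298,208),.022),("hinge bot",(386,207),.022)):print(n,fray(c,uv,z))
for X in([.472,.19,.201],[.4705,.1924,.085],[.4705,.1924,.114]):print(fproj(c,X))
E
```

```text
hinge top [0.54951292 0.1997316  0.114     ]
free top [0.46917498 0.13736074 0.114     ]
free bottom lip [0.46932965 0.14378856 0.022     ]
hinge bot [0.54820079 0.20166552 0.022     ]
[325.22299802 252.34372628]
[324.79611211 188.85777833]
[324.93026722 198.5259482 ]
```

```bash
python3 -m jog '[[[0,3,0],[0,0,0]],[[0,3,0],[0,0,0]],[[0,3,0],[0,0,0]],[[0,2.6,0],[0,-1.5,0]],[[0,0,0],[0,0,0]],[[0,0,-1.2],[0,0,0]],[[0,0,-1.2],[0,0,0]],[[0,0,0],[0,0,0]]]'
python3 -m jog '[[[-0.1,0,-0.6],[0,-5,0]],[[-0.1,0,-0.6],[0,-5,0]],[[-0.1,0,-0.6],[0,-5,0]],[[-0.1,0,-0.6],[0,-5,0]],[[-0.1,0,-0.6],[0,-5,0]],[[-0.1,0,-0.6],[0,-5,0]],[[-0.1,0,-0.6],[0,-5,0]],[[-0.1,0,-0.6],[0,-5,0]],[[0,0,0],[0,0,0]]]'
python3 - <<'E'
from h import *
H=np.array([.5495,.2]);a=np.radians(91.1);x=np.array([np.cos(a),np.sin(a)]);z=np.array([-x[1],x[0]])
plan([*(H-.068*x+.011*z),.085],91.1)
E
```

```text
t: 3.85
tool_pos: [0.4889, 0.1703, 0.0868]
orientation: [0.671, 0.226, -0.224, -0.67]
wrist_force: [-0.7, -1.0, -0.1]
finger_gap: -0.001
t: 4.75
tool_pos: [0.5212, 0.1383, 0.0861]
orientation: [0.553, 0.442, -0.441, -0.552]
wrist_force: [0.3, 0.0, -0.1]
finger_gap: -0.003
t 4.75 p [0.5212 0.1383 0.0861] yaw 77.24 tilt 0.10 F [ 0.3  0.  -0.1] q [ 0.24  0.61 -0.72  1.94  0.56  0.79  0.55] gap -0.003
shift cm (current axes) [-0.22  0.11 -1.95] (target axes) [-0.68  0.11 -1.84] rotvec deg [  0.09 -13.86   0.03]
```

```bash
python3 -m jog '[[[-0.1,0,-0.6],[0,-4.5,0]],[[-0.1,0,-0.6],[0,-4.5,0]],[[-0.1,0,-0.6],[0,-4.5,0]],[[0,0,-0.2],[0,0,0]],[[0,0,0],[0,0,0]]]'
python3 -m jog '[[[0,0,-0.2],[0,0,0]],[[0,0,-0.2],[0,0,0]],[[0,0,0],[0,0,0]]]'
python3 -m jog '[[[0,0,-0.2],[0,0,0]],[[0,0,-0.2],[0,0,0]],[[0,0,0],[0,0,0]]]'
```

```text
t: 5.25
tool_pos: [0.5378, 0.1337, 0.0856]
orientation: [-0.497, -0.502, 0.504, 0.498]
wrist_force: [-5.9, -0.2, 4.2]
finger_gap: 0.001
t: 5.55
tool_pos: [0.538, 0.1336, 0.0853]
orientation: [-0.495, -0.5, 0.506, 0.498]
wrist_force: [-15.5, -2.4, 13.3]
finger_gap: 0.005
t: 5.85
tool_pos: [0.5382, 0.1335, 0.0851]
orientation: [-0.494, -0.498, 0.509, 0.499]
wrist_force: [-26.4, -3.7, 20.6]
finger_gap: -0.003
```

```bash
python3 -m jog '[[[0,0,0.8],[0,0,0]],[[0,0,2],[0,0,0]],[[0,-4,2],[0,0,0]],[[0,-4,2],[0,0,0]],[[0,0,0],[0,0,0]]]'
python3 - <<'E'
from h import *
from station import capture
plan([0,0,0])
a=capture("top")["frame"][110:220,275:355];a=cv2.resize(a,None,fx=5,fy=5,interpolation=cv2.INTER_CUBIC)
c=capture("wrist");np.savez("pics/w2.npz",**c);b=cv2.resize(c["frame"][150:330,180:500],(391,220),interpolation=cv2.INTER_CUBIC)
b=cv2.copyMakeBorder(b,0,330,0,0,cv2.BORDER_CONSTANT)
cv2.imwrite("pics/c2.png",np.hstack([a,b])[:,:,::-1])
E
```

```text
t: 6.35
tool_pos: [0.4799, 0.1343, 0.1699]
orientation: [0.499, 0.505, -0.501, -0.495]
wrist_force: [-0.2, -0.3, 0.4]
finger_gap: -0.0
t 6.35 p [0.4799 0.1343 0.1699] yaw 90.78 tilt 0.46 F [-0.2 -0.3  0.4] q [ 0.4   0.46 -0.91  1.99  0.46  0.91  0.83] gap -0.0
```

View pics/c2.png

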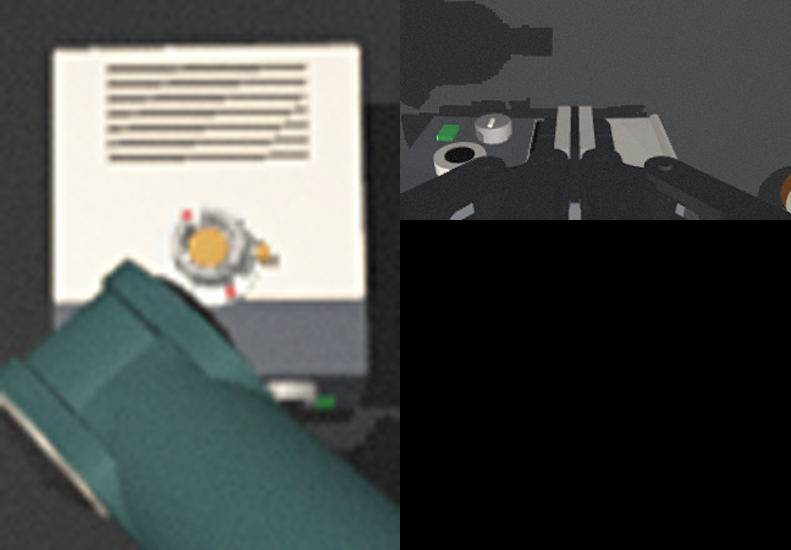

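The wrist view shows the door lying in the front plane with its lip beside the knob. I'll check the angle with the depth image.

```bash
cat >> h.py <<'E'
def fcloud(c):
    f=200/np.tan(np.radians(c["vertical_fov"])/2);v,u=np.mgrid[0:400,0:640].astype(float);u-=c["cx"];v-=c["cy"]
    r=np.hypot(u,v)+1e-9;th=r/f;z=c["range_z"];P=np.stack([u/r*np.tan(th)*z,v/r*np.tan(th)*z,z],-1)
    return (P-c["t"])@c["R"]
E
python3 - <<'E'
from h import *
c=dict(np.load("pics/w2.npz"));W=fcloud(c);ok=c["range_z"]>0
x,y,z=W[...,0],W[...,1],W[...,2]
m=ok&(z>.03)&(z<.11)&(abs(x-.55)<.025)&(y>.0)&(y<.21)
p=W[m];print(len(p))
for lo in np.arange(0,.21,.01):
    q=p[(p[:,1]>=lo)&(p[:,1]<lo+.01)]
    if len(q)>5:print(round(lo,2),len(q),np.round(np.percentile(q[:,0],[10,50,90]),4),np.round(np.median(q[:,2]),3))
E
```

```text
5136
0.0 277 [0.5551 0.5558 0.5564] 0.076
0.01 400 [0.5549 0.5555 0.5562] 0.078
0.02 406 [0.5515 0.5552 0.5559] 0.075
0.03 323 [0.545  0.554  0.5556] 0.08
0.04 363 [0.5443 0.5453 0.5551] 0.088
0.05 364 [0.5411 0.5446 0.5545] 0.079
0.06 410 [0.5402 0.5444 0.5543] 0.058
0.07 371 [0.5402 0.5472 0.5547] 0.056
0.08 355 [0.547  0.554  0.5548] 0.057
0.09 279 [0.5534 0.554  0.5547] 0.061
0.1 123 [0.5375 0.5382 0.5479] 0.073
0.16 249 [0.5459 0.5466 0.5472] 0.061
0.17 400 [0.5458 0.5464 0.547 ] 0.069
0.18 333 [0.5456 0.5463 0.5468] 0.064
0.19 362 [0.5423 0.5455 0.5464] 0.062
0.2 121 [0.5415 0.5422 0.5429] 0.068
```

The door is shut: its face slope (−0.015) matches the housing front (−0.019), and the lip stands in plane. Next, the lamp.

```bash
python3 -m jog '[[[0,-1.5,0],[0,8.4,0]],[[0,-1.5,0],[0,8.4,0]],[[0,-1.5,0],[0,8.4,0]],[[0,-1.5,0],[0,8.4,0]],[[0,0,0],[0,8.2,0]],[[0,0,0],[0,0,0]]]' 4.5
python3 - <<'E'
from h import *
plan([.504,-.318,.15],49)
E
```

```text
t: 7.05
tool_pos: [0.4797, 0.1323, 0.2248]
orientation: [0.644, 0.293, -0.293, -0.644]
wrist_force: [-0.5, 0.3, -0.2]
finger_gap: 0.528
t 7.05 p [0.4797 0.1323 0.2248] yaw 48.91 tilt 0.03 F [-0.5  0.3 -0.2] q [ 0.33  0.33 -0.79  1.94  0.28  0.99  0.26] gap 0.528
shift cm (current axes) [-32.33   7.51 -31.43] (target axes) [-32.39   7.48 -31.38] rotvec deg [ 0.02 -0.09 -0.03]
```

```bash
python3 -m jog '[[[-3.2,0,-3.1],[0,0,0]],[[-3.2,0,-3.1],[0,0,0]],[[-3.2,0,-3.1],[0,0,0]],[[-3.2,0,-3.1],[0,0,0]],[[-3.2,0,-3.1],[0,0,0]],[[-3.2,0,-3.1],[0,0,0]],[[-3.2,0,-3.1],[0,0,0]],[[-3.2,0,-3.1],[0,0,0]],[[-3.2,0,-3.1],[0,0,0]],[[-3.2,0,-3.1],[0,0,0]]]'
python3 -m jog '[[[-0.2,2.5,-0.2],[0,0,0]],[[0,2.5,0],[0,0,0]],[[0,2.5,0],[0,0,0]],[[0,0,0],[0,0,0]],[[0,0,0],[0,0,0]]]'
python3 - <<'E'
from h import *
from station import capture
plan([.504,-.318,.064],49)
c=capture("wrist");np.savez("pics/w3.npz",**c);cv2.imwrite("pics/w3.png",c["frame"][100:,:,::-1])
W=fcloud(c);ok=c["range_z"]>0;fr=c["frame"].astype(int)
x,y,z=W[...,0],W[...,1],W[...,2]
yel=ok&(fr[...,0]>130)&(fr[...,1]>100)&(fr[...,2]<100)&(np.hypot(x-.504,y+.318)<.045)&(z>.03)
p=W[yel];print(len(p),np.percentile(p[:,2],[5,50,95]))
t=p[p[:,2]>.088];print(len(t),cv2.minAreaRect(t[:,:2].astype(np.float32)),fproj(c,[.504,-.318,.092]))
E
```

```text
t: 8.05
tool_pos: [0.5031, -0.3142, 0.2238]
orientation: [-0.642, -0.294, 0.295, 0.644]
wrist_force: [0.8, -0.4, -0.3]
finger_gap: 0.53
t: 8.55
tool_pos: [0.5038, -0.3147, 0.1495]
orientation: [-0.642, -0.294, 0.294, 0.644]
wrist_force: [-0.6, 0.5, 0.5]
finger_gap: 0.525
t 8.55 p [ 0.5038 -0.3147  0.1495] yaw 49.14 tilt 0.11 F [-0.6  0.5  0.5] q [ 0.93  0.55 -0.57  1.78  0.36  0.92  1.07] gap 0.525
shift cm (current axes) [-0.24  8.55 -0.25] (target axes) [-0.23  8.55 -0.23] rotvec deg [-0.11  0.14  0.01]
655 [0.06409579 0.09226484 0.09436019]
469 ((0.4939958453178406, -0.33182933926582336), (0.04813252389431, 0.04307705536484718), 51.464256286621094) [320.90588924 218.47493182]
```

View pics/w3.png

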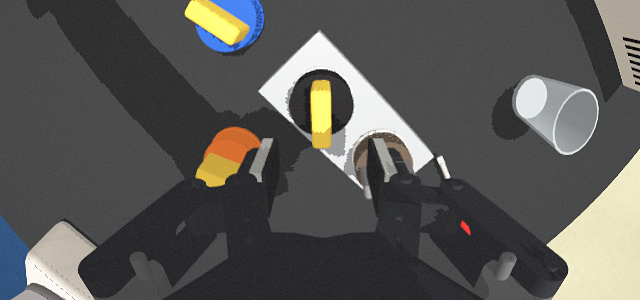

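The bar's top face is centred near (321,215) and parallel to the jaws. My lamp estimate projects to (321,218), so they agree. I'll refine with a tight mask.

```bash
python3 - <<'E'
from h import *
c=dict(np.load("pics/w3.npz"));W=fcloud(c);ok=c["range_z"]>0;fr=c["frame"].astype(int)
x,y,z=W[...,0],W[...,1],W[...,2]
yel=ok&(fr[...,0]>130)&(fr[...,1]>100)&(fr[...,2]<100)&(np.hypot(x-.504,y+.318)<.03)&(z>.088)
t=W[yel];r=cv2.minAreaRect(t[:,:2].astype(np.float32));print(len(t),r,t.mean(0)); plan([*r[0],.064],49)
E
```

```text
461 ((0.5045949816703796, -0.3184565305709839), (0.014026772230863571, 0.04293831065297127), 49.77582550048828) [ 0.50993454 -0.32317705  0.09265276]
t 8.60 p [ 0.5045 -0.315   0.1506] yaw 49.13 tilt 0.02 F [-0.7 -0.4 -0.4] q [ 0.93  0.54 -0.57  1.78  0.36  0.92  1.07] gap 0.53
shift cm (current axes) [-0.26  8.66 -0.23] (target axes) [-0.25  8.66 -0.24] rotvec deg [0.01 0.13 0.02]
```

Lamp centre (0.5046, −0.3185), bar 14 × 43 mm, bar normal 49.8°. Now descend and grip.

```bash
python3 -m jog '[[[-0.25,2,-0.24],[0,-0.6,0]],[[0,2.5,0],[0,0,0]],[[0,2.5,0],[0,0,0]],[[0,1.6,0],[0,0,0]],[[0,0,0],[0,0,0]]]'
python3 -m jog '[[[0,0,0],[0,0,0]],[[0,0,0],[0,0,0]],[[0,0,0],[0,0,0]],[[0,0,0],[0,0,0]],[[0,0,0],[0,0,0]],[[0,0,0],[0,0,0]]]' 0 70
python3 - <<'E'
from h import *
plan([.634,.103,.3],120)
E
```

```text
t: 9.1
tool_pos: [0.5034, -0.318, 0.0632]
orientation: [-0.641, -0.297, 0.298, 0.642]
wrist_force: [0.6, 0.3, 0.3]
finger_gap: 0.527
t: 9.7
tool_pos: [0.5054, -0.3188, 0.0658]
orientation: [0.643, 0.298, -0.296, -0.641]
wrist_force: [0.1, 1.1, 6.4]
finger_gap: 0.148
t 9.70 p [ 0.5054 -0.3188  0.0658] yaw 49.67 tilt 0.17 F [0.1 1.1 6.4] q [ 0.89  0.66 -0.51  1.82  0.44  0.77  1.01] gap 0.148
shift cm (current axes) [ 40.49 -23.45  17.42] (target axes) [ 30.09 -23.42 -32.23] rotvec deg [  0.16 -70.33  -0.08]
```

```bash
python3 -m jog '[[[0,-0.5,0],[0,0,0]],[[0,-1,0],[0,0,0]],[[0,-2,0],[0,0,0]],[[0,-2,0],[0,0,0]],[[0,-2,0],[0,0,0]],[[0,-2.5,0],[0,0,0]],[[0,-2.5,0],[0,0,0]],[[0,-2.5,0],[0,0,0]],[[0,-2.5,0],[0,0,0]],[[0,-2.5,0],[0,0,0]]]'
python3 -m jog '[[[0,0,0],[0,-7,0]],[[0,0,0],[0,-7,0]],[[0,0,0],[0,-7,0]],[[0,0,0],[0,-7,0]],[[0,0,0],[0,-7,0]],[[0,0,0],[0,-7,0]],[[0,0,0],[0,-7,0]],[[0,0,0],[0,-7,0]],[[0,0,0],[0,-7,0]],[[0,0,0],[0,-7,0]]]'
python3 - <<'E'
from h import *
plan([.60,.05,.275],120)
E
```

```text
t: 10.7
tool_pos: [0.5034, -0.3181, 0.2654]
orientation: [-0.641, -0.297, 0.297, 0.642]
wrist_force: [1.0, 0.2, -3.6]
finger_gap: 0.149
t: 11.7
tool_pos: [0.5033, -0.3183, 0.2643]
orientation: [-0.353, -0.612, 0.612, 0.354]
wrist_force: [0.6, 0.4, -2.7]
finger_gap: 0.15
t 11.70 p [ 0.5033 -0.3183  0.2643] yaw 119.94 tilt 0.08 F [ 0.6  0.4 -2.7] q [ 1.15  0.5  -0.88  1.66  0.42  1.18  2.26] gap 0.15
shift cm (current axes) [ 27.09  -1.08 -26.76] (target axes) [ 27.06  -1.07 -26.79] rotvec deg [-0.07 -0.06  0.04]
```

```bash
python3 -m jog '[[[3,0,-3.4],[0,0,0]],[[3,0,-3.4],[0,0,0]],[[3,0,-3.4],[0,0,0]],[[3,0,-3.4],[0,0,0]],[[3,0,-3.4],[0,0,0]],[[3,0,-3.4],[0,0,0]],[[3,0,-3.4],[0,0,0]],[[3,0,-3.4],[0,0,0]],[[3,0,-3.4],[0,0,0]],[[2.8,0,-3.4],[0,0,0]]]'
python3 -m jog '[[[0.3,0,-2.2],[0,0,0]],[[0,0,-2.2],[0,0,0]],[[0,0,0],[0,0,0]],[[0,0,0],[0,0,0]]]'
python3 - <<'E'
from h import *
from station import capture
plan([.634,.103,.25],120)
c=capture("wrist");np.savez("pics/w4.npz",**c)
u=fproj(c,[.634,.103,.16]);print(u)
a,b=int(u[0]),int(u[1]);k=c["frame"][max(0,b-75):b+75,a-100:a+100]
cv2.imwrite("pics/w4.png",cv2.resize(k,None,fx=4,fy=4,interpolation=cv2.INTER_CUBIC)[:,:,::-1]);print(a-100,max(0,b-75))
W=fcloud(c);ok=c["range_z"]>0
m=ok&(abs(W[...,2]-.16)<.005)&(np.hypot(W[...,0]-.634,W[...,1]-.103)<.028)
p=W[m];print(len(p),p[:,2].mean(),cv2.minEnclosingCircle(p[:,:2].astype(np.float32)),cv2.fitEllipse(p[cv2.convexHull(p[:,:2].astype(np.float32),returnPoints=False).ravel()][:,:2].astype(np.float32)))
E
```

```text
t: 12.7
tool_pos: [0.6519, 0.1102, 0.2643]
orientation: [-0.355, -0.611, 0.612, 0.356]
wrist_force: [0.9, -0.5, -2.1]
finger_gap: 0.15
t: 13.1
tool_pos: [0.6882, 0.1331, 0.2637]
orientation: [-0.355, -0.611, 0.612, 0.356]
wrist_force: [-0.6, -0.8, -3.2]
finger_gap: 0.152
t 13.10 p [0.6882 0.1331 0.2637] yaw 119.68 tilt 0.11 F [-0.6 -0.8 -3.2] q [ 0.28  0.69 -0.85  1.39  0.52  1.3   1.49] gap 0.152
shift cm (current axes) [0.07 1.38 6.2 ] (target axes) [0.1  1.37 6.2 ] rotvec deg [-0.11 -0.32  0.03]
[322.86972582 122.1249633 ]
222 47
1078 0.16145124462074412 ((0.6338111162185669, 0.10468018800020218), 0.02362825907766819) ((0.6337663531303406, 0.10476503521203995), (0.04591330140829086, 0.046428605914115906), 124.34524536132812)
```

View pics/w4.png

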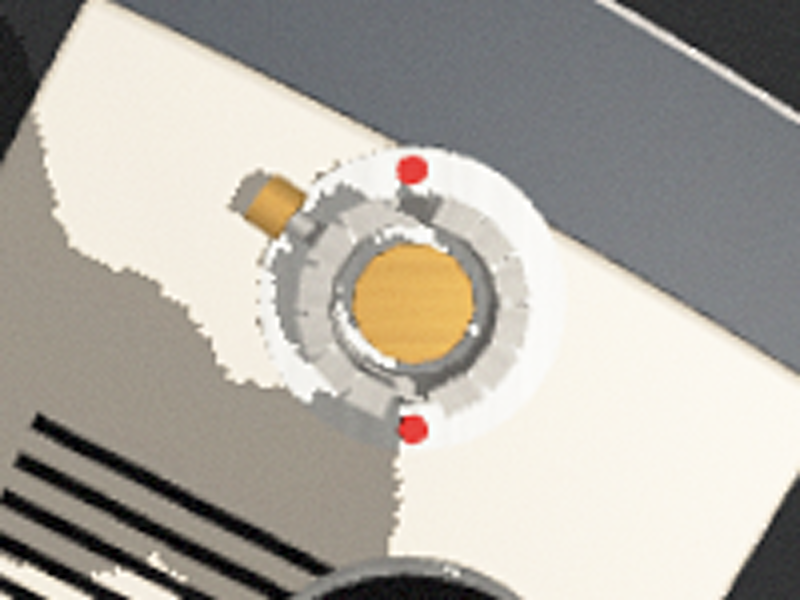

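The collar fit gives a 46 mm circle at (0.6338, 0.1047), as it must be. The red dots are at crop (412,169) and (413,429). Next I'll find the slot angle, and the held lamp's centre from its flange arc at the bottom of the picture.

```bash
python3 - <<'E'
from h import *
from scipy.optimize import least_squares
c=dict(np.load("pics/w4.npz"))
a,b=[fray(c,(222+u/4-.4,47+v/4-.4),.1285) for u,v in((412,169),(413,429))]
print(a,b,(a+b)/2,np.hypot(*(a-b)[:2]),"slot ang",np.degrees(np.arctan2(*(b-a)[1::-1])))
W=fcloud(c);ok=c["range_z"]>0;fr=c["frame"]
p0=np.array([.6882,.1331]);R=Rdown(119.7)
m=ok&(np.hypot(W[...,0]-p0[0],W[...,1]-p0[1])<.034)&(W[...,2]>.2)&(W[...,2]<.262)
v,u=np.nonzero(m);p=W[m];print(len(p),u.min(),u.max(),v.min(),v.max())
q=np.c_[(p[:,:2]-p0)@R[:2,0],(p[:,:2]-p0)@R[:2,2]]
for lo in np.arange(.2,.262,.004):
    k=(p[:,2]>=lo)&(p[:,2]<lo+.004)
    if k.sum()>8:
        rr=np.hypot(*q[k].T);print(round(lo,3),k.sum(),"rmax",np.round(np.percentile(rr,[50,95]),4),"x",np.round([q[k,0].min(),q[k,0].max()],4),"z",np.round([q[k,1].min(),q[k,1].max()],4))
E
```

```text
[0.60830205 0.09020989 0.1285    ] [0.65946577 0.11960035 0.1285    ] [0.63388391 0.10490512 0.1285    ] 0.05900445003665341 slot ang 29.874757563987814
3454 276 371 186 260
0.228 86 rmax [0.0275 0.0281] x [-0.0217  0.0256] z [0.0114 0.0279]
0.232 318 rmax [0.0269 0.0279] x [-0.0262  0.0268] z [0.0045 0.0278]
0.236 151 rmax [0.0264 0.027 ] x [-0.0231  0.0247] z [0.0107 0.0269]
0.24 178 rmax [0.0263 0.027 ] x [-0.0228  0.0241] z [0.0116 0.027 ]
0.244 121 rmax [0.0263 0.0269] x [-0.021   0.0242] z [0.0119 0.0265]
0.248 150 rmax [0.0263 0.0269] x [-0.0236  0.0247] z [0.0099 0.0268]
0.252 174 rmax [0.0262 0.0269] x [-0.0229  0.0245] z [0.001 0.027]
0.256 2249 rmax [0.0225 0.0262] x [-0.0251  0.0263] z [-0.007   0.0268]
0.26 27 rmax [0.0225 0.0228] x [-0.005   0.0071] z [0.0206 0.0226]
```

```bash
python3 -m jog '[[[0,0,1.6],[0,0,0]],[[0,0,1.6],[0,0,0]],[[0,0,1.5],[0,0,0]],[[0,0,1.5],[0,-0.2,0]],[[0,1.5,0],[0,0,0]],[[0,1.5,0],[0,0,0]],[[0,0.7,0],[0,0,0]],[[0,0,0],[0,0,0]],[[0,0,0],[0,0,0]],[[0,0,0],[0,0,0]]]'
python3 - <<'E'
from h import *
plan([.6346,.1049,.204],119.9)
plan([.6346,.1049,.204],119.9)
E
```

```text
t: 14.15
tool_pos: [0.6354, 0.1031, 0.2276]
orientation: [0.354, 0.612, -0.612, -0.354]
wrist_force: [0.4, -1.1, -2.1]
finger_gap: 0.148
t 14.15 p [0.6354 0.1031 0.2276] yaw 119.88 tilt 0.05 F [ 0.4 -1.1 -2.1] q [ 0.37  0.63 -0.87  1.58  0.51  1.17  1.49] gap 0.148
shift cm (current axes) [ 0.19  2.36 -0.02] (target axes) [ 0.2   2.36 -0.02] rotvec deg [ 0.05 -0.02  0.01]
t 14.15 p [0.6354 0.1031 0.2276] yaw 119.88 tilt 0.05 F [ 0.4 -1.1 -2.1] q [ 0.37  0.63 -0.87  1.58  0.51  1.17  1.49] gap 0.148
shift cm (current axes) [ 0.19  2.36 -0.02] (target axes) [ 0.2   2.36 -0.02] rotvec deg [ 0.05 -0.02  0.01]
```

```bash
python3 -m jog '[[[0.15,0,0],[0,0,0]],[[0,0,0],[0,0,0]]]'; for i in 1 2 3 4 5; do python3 -m jog '[[[0,0,0],[0,0,0]]]' | sed -n 2p; done
```

```text
t: 14.35
tool_pos: [0.6343, 0.1043, 0.2277]
orientation: [0.354, 0.612, -0.612, -0.354]
wrist_force: [0.1, 1.2, -2.9]
finger_gap: 0.146
tool_pos: [0.6344, 0.104, 0.2276]
tool_pos: [0.6343, 0.1038, 0.2274]
tool_pos: [0.6343, 0.1037, 0.2273]
tool_pos: [0.6343, 0.1037, 0.2273]
tool_pos: [0.6343, 0.1037, 0.2272]
```

```bash
python3 -m jog '[[[0.1,0.5,-0.04],[0,0,0]],[[0,0.5,0],[0,0,0]],[[0,0.3,0],[0,0,0]],[[0,0.3,0],[0,0,0]],[[0,0,0],[0,0,0]],[[0,0,0],[0,0,0]]]'; python3 -m jog '[[[0,0.3,0],[0,0,0]],[[0,0.3,0],[0,0,0]],[[0,0,0],[0,0,0]],[[0,0,0],[0,0,0]]]'
```

```text
t: 15.45
tool_pos: [0.6341, 0.1049, 0.2112]
orientation: [-0.354, -0.612, 0.612, 0.354]
wrist_force: [0.5, 0.5, -2.9]
finger_gap: 0.151
t: 15.85
tool_pos: [0.6344, 0.105, 0.2059]
orientation: [0.355, 0.612, -0.612, -0.354]
wrist_force: [-0.5, -0.7, 0.6]
finger_gap: 0.153
```

```bash
python3 -m jog '[[[0,0.3,0],[0,0,0]],[[0,0.2,0],[0,0,0]],[[0,0,0],[0,0,0]],[[0,0,0],[0,0,0]]]'; python3 -m jog '[[[0,0.3,0],[0,0,0]],[[0,0.2,0],[0,0,0]],[[0,0,0],[0,0,0]],[[0,0,0],[0,0,0]]]'; python3 -m jog '[[[0,0.2,0],[0,0,0]],[[0,0,0],[0,0,0]],[[0,0,0],[0,0,0]]]'
```

```text
t: 16.25
tool_pos: [0.6346, 0.1051, 0.2011]
orientation: [0.355, 0.612, -0.612, -0.354]
wrist_force: [-0.7, 0.8, 6.0]
finger_gap: 0.156
t: 16.65
tool_pos: [0.6347, 0.1052, 0.1969]
orientation: [0.355, 0.612, -0.612, -0.354]
wrist_force: [-1.9, -0.5, 10.5]
finger_gap: 0.148
t: 16.95
tool_pos: [0.6347, 0.1053, 0.1959]
orientation: [0.355, 0.612, -0.612, -0.354]
wrist_force: [-3.1, -1.4, 14.7]
finger_gap: 0.152
```

```bash
python3 -m jog '[[[0,0.1,0],[0,0,0]],[[-0.005,0,0],[0,3,0]],[[-0.005,0,0],[0,4,0]],[[-0.005,0,0],[0,4,0]],[[-0.005,0,0],[0,4,0]],[[-0.005,0,0],[0,4,0]],[[0,0,0],[0,0,0]]]' - 90
python3 - <<'E'
from h import *
from station import read_state
plan([0,0,0]);print(read_state()["torque"])
E
```

```text
t: 17.65
tool_pos: [0.6357, 0.1057, 0.1959]
orientation: [0.452, 0.546, -0.544, -0.449]
wrist_force: [-3.0, -0.1, 16.6]
finger_gap: 0.148
t 17.65 p [0.6357 0.1057 0.1959] yaw 100.80 tilt 0.28 F [-3.  -0.1 16.6] q [ 0.32  0.63 -0.77  1.62  0.48  1.09  1.17] gap 0.148
[-0.2943002   0.65520134 -0.11289957]
```

```bash
python3 -m jog '[[[-0.03,0,0.05],[0,4,0]],[[-0.02,0,0.03],[0,4,0]],[[-0.005,0,0],[0,4,0]],[[-0.005,0,0],[0,4,0]],[[-0.005,0,0],[0,4,0]],[[-0.005,0,0],[0,4,0]],[[-0.005,0,0],[0,4,0]],[[-0.005,0,0],[0,4,0]],[[-0.005,0,0],[0,4,0]],[[0,0,0],[0,0,0]]]'
python3 - <<'E'
from h import *
from station import read_state
plan([.634,.1043,.195],40);print(read_state()["torque"])
E
```

```text
t: 18.65
tool_pos: [0.6357, 0.1052, 0.196]
orientation: [0.598, 0.381, -0.377, -0.596]
wrist_force: [-0.4, 0.3, 15.7]
finger_gap: 0.15
t 18.65 p [0.6357 0.1052 0.196 ] yaw 64.80 tilt 0.40 F [-0.4  0.3 15.7] q [ 0.23  0.58 -0.63  1.62  0.38  1.06  0.62] gap 0.15
shift cm (current axes) [-0.15  0.09  0.12] (target axes) [-0.19  0.1   0.04] rotvec deg [ 0.26 24.8   0.31]
[ 0.01539985  0.15456647 -0.06338582]
```

Turning freely so far (55° done) and still pressed. Now to the stop.

```bash
python3 -m jog '[[[-0.005,0.03,0],[0,4,0]],[[-0.005,0,0],[0,4,0]],[[-0.005,0,0],[0,4,0]],[[-0.005,0,0],[0,4,0]],[[-0.005,0,0],[0,4,0]],[[-0.005,0,0],[0,3,0]],[[0,0,0],[0,2,0]],[[0,0,0],[0,0,0]],[[0,0,0],[0,0,0]]]'
python3 - <<'E'
from h import *
from station import read_state
plan([.634,.1043,.195],40);print(read_state()["torque"])
E
```

```text
t: 19.55
tool_pos: [0.6355, 0.1048, 0.196]
orientation: [0.665, 0.244, -0.239, -0.664]
wrist_force: [-2.6, -0.1, 16.9]
finger_gap: 0.145
t 19.55 p [0.6355 0.1048 0.196 ] yaw 39.91 tilt 0.39 F [-2.6 -0.1 16.9] q [ 0.17  0.56 -0.53  1.63  0.32  1.04  0.23] gap 0.145
shift cm (current axes) [-0.15  0.09  0.06] (target axes) [-0.15  0.1   0.06] rotvec deg [ 0.2  -0.09  0.34]
[-0.07091058  0.47386164  0.14879777]
```

```bash
python3 -m jog '[[[0,0.05,0],[0,2,0]],[[0,0.05,0],[0,2,0]],[[0,0,0],[0,0,0]],[[0,0,0],[0,0,0]],[[0,0,0],[0,0,0]]]'
python3 - <<'E'
from h import *
from station import read_state,capture
plan([.634,.1043,.195],40);print(read_state()["torque"])
c=capture("wrist");d=capture("scene");np.savez("pics/w5.npz",**c);np.savez("pics/s5.npz",**d)
u=proj(d,[.634,.1,.17])[0].astype(int);k=d["frame"][u[1]-60:u[1]+60,u[0]-80:u[0]+80]
k=cv2.resize(k,(640,480),interpolation=cv2.INTER_CUBIC)
w=c["frame"][150:330,160:480]
cv2.imwrite("pics/f5.png",np.hstack([cv2.resize(k,(400,300)),cv2.resize(w,(400,300))])[:,:,::-1])
W=fcloud(c);ok=c["range_z"]>0;p0=np.array([.6338,.1048])
m=ok&(np.hypot(*(np.moveaxis(W[...,:2],-1,0)-p0[:,None,None]))<.034)&(W[...,2]>.13)&(W[...,2]<.2)
p=W[m];R=Rdown(38);q=np.c_[(p[:,:2]-p0)@R[:2,0],(p[:,:2]-p0)@R[:2,2]]
for lo in np.arange(.128,.2,.004):
    k=(p[:,2]>=lo)&(p[:,2]<lo+.004)
    if k.sum()>8:print(round(lo,3),k.sum(),"x",np.round([q[k,0].min(),q[k,0].max()],4),"z",np.round([q[k,1].min(),q[k,1].max()],4))
x,y,z=W[...,0],W[...,1],W[...,2]
m=ok&(z>.03)&(z<.105)&(abs(x-.545)<.02)
for lo in np.arange(0.1,.2,.01):
    g=W[m&(y>=lo)&(y<lo+.01)]
    if len(g)>8:print("door",round(lo,2),len(g),np.round(np.median(g[:,0]),4))
E
```

```text
t: 20.05
tool_pos: [0.6355, 0.1047, 0.1959]
orientation: [0.673, 0.221, -0.216, -0.672]
wrist_force: [-1.9, -0.9, 22.6]
finger_gap: 0.146
t 20.05 p [0.6355 0.1047 0.1959] yaw 36.02 tilt 0.41 F [-1.9 -0.9 22.6] q [ 0.16  0.55 -0.52  1.63  0.31  1.03  0.17] gap 0.146
shift cm (current axes) [-0.15  0.09  0.06] (target axes) [-0.14  0.09  0.07] rotvec deg [ 0.24 -3.98  0.33]
[-0.34402809  0.93366467  0.76632483]
0.128 341 x [-0.0331  0.0338] z [-0.0081  0.0338]
0.132 1659 x [-0.0333  0.0335] z [-0.0103  0.034 ]
0.136 166 x [-0.0178  0.0189] z [0.0132 0.0234]
0.14 36 x [-0.0107  0.0192] z [0.0131 0.0235]
0.144 23 x [0.0033 0.0142] z [0.0182 0.0229]
0.148 18 x [-0.0089  0.0115] z [0.0204 0.0229]
0.16 74 x [-0.0206  0.0233] z [0.0127 0.0259]
0.164 333 x [-0.0262  0.0268] z [0.0017 0.0261]
0.168 149 x [-0.0212  0.0237] z [0.0086 0.025 ]
0.172 171 x [-0.0234  0.0242] z [0.0091 0.0251]
0.176 129 x [-0.0233  0.0242] z [0.0087 0.0247]
0.18 133 x [-0.0237  0.0219] z [0.0098 0.0249]
0.184 170 x [-0.0236  0.0244] z [0.0079 0.0253]
0.188 2288 x [-0.0258  0.0258] z [-0.0091  0.0248]
0.192 47 x [-0.0065  0.0075] z [0.0181 0.0212]
0.196 88 x [-0.0064  0.0073] z [0.0184 0.0215]
door 0.1 60 0.5408
```

View pics/f5.png

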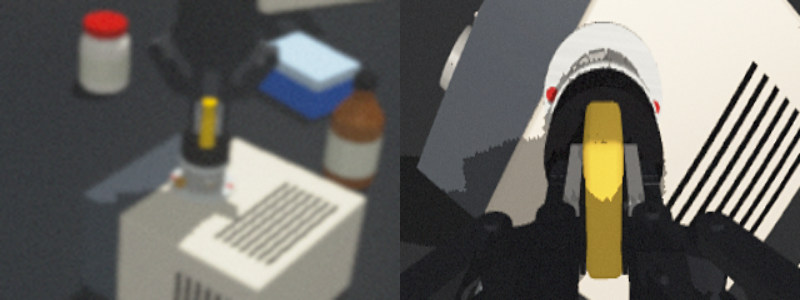

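The pictures show the lamp seated upright in the collar. The flange covers the rim, the bar is square between the pads, and the slot dots are well off the bar's axis. I'll check that it holds steady, then hand in.

```bash
python3 -m jog '[[[0,0,0],[0,0,0]],[[0,0,0],[0,0,0]],[[0,0,0],[0,0,0]],[[0,0,0],[0,0,0]],[[0,0,0],[0,0,0]]]'
python3 - <<'E'
from h import *
from station import *
plan([0,0,0]);print(read_state()["torque"])
c0=dict(np.load("pics/top0.npz"));c=capture("top")
d=np.abs(c["frame"].astype(int)-c0["frame"]).sum(2)
for n,(u,v) in dict(old=(442,181),beaker=(390,155),petri=(354,248),jar=(238,278),bottle=(231,160),driver=(430,145),tip=(189,208)).items():print(n,int((d[v-14:v+14,u-14:u+14]>90).sum()))
job_done()
E
```

```text
t: 20.65
tool_pos: [0.6355, 0.1047, 0.1959]
orientation: [0.673, 0.221, -0.216, -0.672]
wrist_force: [-3.2, -0.8, 21.7]
finger_gap: 0.142
t 20.65 p [0.6355 0.1047 0.1959] yaw 36.02 tilt 0.41 F [-3.2 -0.8 21.7] q [ 0.16  0.55 -0.52  1.63  0.31  1.03  0.17] gap 0.142
[-0.34292324  1.00259827  0.77983511]
old 0
beaker 1
petri 39
jar 0
bottle 0
driver 0
tip 0
the job is handed in; nothing more can be done
```

The filter door is shut on its catch, and the new lamp is in the collar, turned clockwise to the stop. The arm is still gripping it and pressing it down, ready for the clamp screw. I handed the job in at about 20.7 s and got no verdict back.

**Door:** I pushed it until it met firm resistance at 26 N. Wrist depth then showed its face parallel to the housing front to about 0.004 rad. I could not see the whole door again at the end, because the arm hid it, but nothing touched it after that check.

**Seating:** The upward force rose as the spring should, reaching flush at about 14 N. The last reading was about 22 N, or about 25 N net of the lamp's weight, with no further downward travel. The lamp is about 1 mm off the collar's axis and the tool tilt is 0.4°.

**Turn:** The wrist turned 84° and the resisting torque rose to 0.78 N m, so the lamp is at the stop. That is a little over the nominal 80° (1.40 rad); I put the difference down to play and measurement error. I did not measure the lamp's own angle separately.

**Bystanders:** Comparing the top view with the first picture shows no change at the old lamp, jar, bottle, screwdriver or tip box, and one pixel at the beaker. The petri dish area differed by 39 pixels, probably the arm's shadow. The arm never went near it, but I did not check further.

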